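# Nest the two empty coin trays, leave the one in use

## Robot

A 6-joint arm with a two-finger parallel gripper is mounted at the origin on the work surface. World frame = base frame: x ahead of the robot, y to its left, z up, the work surface at z = 0. Lengths are in m, angles in degrees, forces in N, time in s.
With the tool pointing down it reaches from about 0.325 to 0.775 m from the base axis. Payload 5.5 kg.
Tool frame: the origin (TCP) lies at the centre of the arm's flange, where the gripper is bolted on; the fingertips stand 182 mm ahead of it and the grasp point (between the pads) lies 163 mm ahead of it; z points along the fingers, y is the direction in which the jaws open and shut (so a half turn about z gives the same grasp; the last joint's range is limited). The gripper opens to 88 mm and grips with 3 to 60 N. Pads are 20 mm wide; open, the fingers measure 115 mm over their backs; the gripper's body (75 mm by 178 mm) begins 61 mm behind the grasp point.
Start: joints at [-79.968, 5.22, 70.514, -0, 104.267, -3.249], TCP at [0.138, -0.584, 0.405] pointing down, gripper open.
Joint ranges: [-164.24, 164.24], [-49.07, 125.15], [9.68, 141.18], [-86.29, 266.29], [3.28, 154.24], [-151.56, 151.56]. Speed limits (degrees/s): [147.25, 147.25, 172.46, 180, 180, 180].

## Interface

Orientations are given as [roll, pitch, yaw] about the fixed x, y, z axes, in that order (R = Rz(yaw) Ry(pitch) Rx(roll)).
In Python, from station import r gives the robot as it stands. The module is installed in compiled form; this text tells all that it offers. Calls block until the motion is done:
- r.reach(position, orientation): joint-space move of the TCP to a pose.
- r.servo_line(position, rotation=None, speed=0.15): straight line of the TCP; rotation=None keeps the orientation; speed is the mean speed in m/s.
- r.move_joints(angles): joint-space move.
- r.let_go() and r.grab(squeeze=None): open the fingers fully, or close them until they stop; squeeze is the grip in N (None keeps the last).
- r.wait(seconds).
- r.inverse_kinematics(position, orientation): joint angles nearest the present ones, or None.
- r.sense(): the state.
- r.snapshot(name): name is "scene" or "top" or "wrist"; returns a dict with "frame" (480x640x3 uint8, red, green, blue), "fx", "fy", "cx", "cy" (pixels), "dist_coeffs" ([k1, k2, p1, p2, k3] as OpenCV has them; the pictures are not rectified), "R" (3x3) and "t" (3): a world point X has camera coordinates R X + t. Camera axes: x right, y down, z forward; pixel columns grow to the right and rows downward; lengths in m; the calibration is good to about 2 mm. A picture is of the moment at which its call begins. There is no depth.
A pose or a line that the arm cannot do raises r.IKError and nothing moves.
- r.hand_in(): hands the job in, once; it reports no verdict.
The state is a dict: "clock": time; "joints": joint angles; "joint_vel": joint speeds; "joint_torque": joint torques, N m; "tcp_pos": TCP position; "orientation": TCP orientation; "contact_force": force on the tool from outside, world axes, zero at the start; "torque": the same for the moment, N m; "opening": finger opening in m.
Only numpy, scipy, OpenCV 4.12 (cv2) and the standard library are available. Lean on these libraries where they do the work, as an engineer would, in place of code of your own. Each camera call takes 0.05 s, during which the arm holds its last target. There are 200 camera calls.

## Task

One of the three coin trays on the mat still holds a roll of coins: leave that tray and its roll where they are. First set the larger of the two empty trays down inside the low rim of the aluminium stand and let go of it, then nest the smaller empty tray fully down inside it. Set the trays down upright and gently rather than dropping them, and do not disturb the other things on the counter.

Things in the scene. Friction and masses are not known exactly. Their poses are not given: they have to be found in the camera images.
- tray_large: largest of 3 alike blue open coin trays: 140 mm long (x), 70 wide (y), rim 58 above the origin (centre of underside; z up). Solid plinth 124 x 60 x 20 high, 4 mm floor (top at 24), 4 mm upright walls; inside 132 x 62. 60 to 180 g. On the mat, x within 0.4 rad of world x, 30 mm or more between trays; grip across the width from outside.
- tray_medium: middle-sized of 3 alike blue open coin trays: 122 mm long (x), 56 wide (y), rim 58 above the origin (centre of underside; z up). Solid plinth 106 x 46 x 20 high, 4 mm floor (top at 24), 4 mm upright walls; inside 114 x 48. 60 to 180 g. On the mat, x within 0.4 rad of world x, 30 mm or more between trays; grip across the width from outside. Nested, its origin and rim are 24 mm above the larger tray's.
- tray_small: smallest of 3 alike blue open coin trays: 104 mm long (x), 42 wide (y), rim 58 above the origin (centre of underside; z up). Solid plinth 88 x 32 x 20 high, 4 mm floor (top at 24), 4 mm upright walls; inside 96 x 34. 60 to 180 g. On the mat, x within 0.4 rad of world x, 30 mm or more between trays; grip across the width from outside. Nested, its origin and rim are 24 mm above the larger tray's.
- coin_roll_center (a point): centre of the paper-wrapped coin roll, a cylinder 24 mm in diameter and 50 mm long, 120 g, which lies lengthwise on the floor of one of the three trays (any of them); its centre is within 35 mm of that tray's axis
- stand: aluminium tray stand fixed to the counter: a plate 160 x 90 mm (x long, y wide) and 8 mm thick, with a rim 5 mm wide round it that rises 6 mm above the plate, leaving 150 x 80 mm inside. Origin: centre of the underside on the counter, z up; a tray put on it has its origin 8 mm above this and its long axis along the stand's x axis
- mat: thin black rubber counting mat fixed to the counter, 180 x 370 mm (x, y), 3 mm thick, under the three trays; origin at the centre of its underside. Beyond it, at least 0.76 m ahead of the robot, stands a fixed white funnel over a coin bin, 165 mm high, not needed
- dish: bystander: loose round cobalt glass dish, 100 mm across, 30 mm high; origin at the centre of its underside
- stamp_holder: bystander: loose aluminium carousel with four rubber stamps, 90 mm across, 145 mm high; origin at the centre of its underside
Things that resemble listed ones, but are neither listed nor needed, are in the scene too. What is shaped like the tray_large but orange or yellow is not meant.

How it is judged (in metres and radians):
On the way, in this order (a step that is already met when the one before it is completed fails the run):
1. the larger empty tray stands upright inside the stand's rim, released and at rest ((((horizontal distance between coin_roll_center and tray_large below 0.05 m and z of coin_roll_center in the frame of tray_large above 0.02 m) and horizontal distance between tray_medium and stand below 0.022 m and z of tray_medium in the frame of stand between 0.004 and 0.012 m and angle between the x axis of tray_medium and the x axis of stand, either way round below 0.3 rad and angle between tray_medium's own z axis and vertical below 0.08 rad and contact force between the fingers and tray_medium below 0.1 N and linear speed of tray_medium below 0.02 m/s) or ((horizontal distance between coin_roll_center and tray_medium below 0.05 m and z of coin_roll_center in the frame of tray_medium above 0.02 m) and horizontal distance between tray_large and stand below 0.022 m and z of tray_large in the frame of stand between 0.004 and 0.012 m and angle between the x axis of tray_large and the x axis of stand, either way round below 0.3 rad and angle between tray_large's own z axis and vertical below 0.08 rad and contact force between the fingers and tray_large below 0.1 N and linear speed of tray_large below 0.02 m/s) or ((horizontal distance between coin_roll_center and tray_small below 0.05 m and z of coin_roll_center in the frame of tray_small above 0.02 m) and horizontal distance between tray_large and stand below 0.022 m and z of tray_large in the frame of stand between 0.004 and 0.012 m and angle between the x axis of tray_large and the x axis of stand, either way round below 0.3 rad and angle between tray_large's own z axis and vertical below 0.08 rad and contact force between the fingers and tray_large below 0.1 N and linear speed of tray_large below 0.02 m/s))), for 0.2 s.
2. the smaller empty tray sits fully down inside the larger one, released and at rest ((((horizontal distance between coin_roll_center and tray_large below 0.05 m and z of coin_roll_center in the frame of tray_large above 0.02 m) and horizontal distance between tray_small and tray_medium below 0.022 m and z of tray_small in the frame of tray_medium between 0.019 and 0.029 m and angle between the x axis of tray_small and the x axis of tray_medium, either way round below 0.3 rad and angle between tray_small's own z axis and vertical below 0.08 rad and contact force between the fingers and tray_small below 0.1 N and linear speed of tray_small below 0.02 m/s) or ((horizontal distance between coin_roll_center and tray_medium below 0.05 m and z of coin_roll_center in the frame of tray_medium above 0.02 m) and horizontal distance between tray_small and tray_large below 0.022 m and z of tray_small in the frame of tray_large between 0.019 and 0.029 m and angle between the x axis of tray_small and the x axis of tray_large, either way round below 0.3 rad and angle between tray_small's own z axis and vertical below 0.08 rad and contact force between the fingers and tray_small below 0.1 N and linear speed of tray_small below 0.02 m/s) or ((horizontal distance between coin_roll_center and tray_small below 0.05 m and z of coin_roll_center in the frame of tray_small above 0.02 m) and horizontal distance between tray_medium and tray_large below 0.022 m and z of tray_medium in the frame of tray_large between 0.019 and 0.029 m and angle between the x axis of tray_medium and the x axis of tray_large, either way round below 0.3 rad and angle between tray_medium's own z axis and vertical below 0.08 rad and contact force between the fingers and tray_medium below 0.1 N and linear speed of tray_medium below 0.02 m/s))), for 0.2 s.
At the end, for the whole second after the job is handed in: larger empty tray upright (0.08 rad) on the stand inside its rim (22 mm sideways, 4-12 mm up, 0.3 rad), smaller one upright and fully down in it (22 mm sideways, 19-29 mm up, 0.3 rad); both released, at rest; the tray with the roll, and the roll, within 20 mm of their start ((((horizontal distance between coin_roll_center and tray_large below 0.05 m and z of coin_roll_center in the frame of tray_large above 0.02 m) and horizontal distance between tray_medium and stand below 0.022 m and z of tray_medium in the frame of stand between 0.004 and 0.012 m and angle between the x axis of tray_medium and the x axis of stand, either way round below 0.3 rad and angle between each of tray_medium, tray_small's own z axis and vertical below 0.08 rad and contact force between the fingers and tray_medium below 0.1 N and linear speed of each of tray_medium, tray_small below 0.02 m/s and horizontal distance between tray_small and tray_medium below 0.022 m and z of tray_small in the frame of tray_medium between 0.019 and 0.029 m and angle between the x axis of tray_small and the x axis of tray_medium, either way round below 0.3 rad and contact force between the fingers and tray_small below 0.1 N and distance of each of tray_large, coin_roll_center from where it was at the start of the episode below 0.02 m) or ((horizontal distance between coin_roll_center and tray_medium below 0.05 m and z of coin_roll_center in the frame of tray_medium above 0.02 m) and horizontal distance between tray_large and stand below 0.022 m and z of tray_large in the frame of stand between 0.004 and 0.012 m and angle between the x axis of tray_large and the x axis of stand, either way round below 0.3 rad and angle between each of tray_large, tray_small's own z axis and vertical below 0.08 rad and contact force between the fingers and tray_large below 0.1 N and linear speed of each of tray_large, tray_small below 0.02 m/s and horizontal distance between tray_small and tray_large below 0.022 m and z of tray_small in the frame of tray_large between 0.019 and 0.029 m and angle between the x axis of tray_small and the x axis of tray_large, either way round below 0.3 rad and contact force between the fingers and tray_small below 0.1 N and distance of each of tray_medium, coin_roll_center from where it was at the start of the episode below 0.02 m) or ((horizontal distance between coin_roll_center and tray_small below 0.05 m and z of coin_roll_center in the frame of tray_small above 0.02 m) and horizontal distance between tray_large and stand below 0.022 m and z of tray_large in the frame of stand between 0.004 and 0.012 m and angle between the x axis of tray_large and the x axis of stand, either way round below 0.3 rad and angle between each of tray_large, tray_medium's own z axis and vertical below 0.08 rad and contact force between the fingers and tray_large below 0.1 N and linear speed of each of tray_large, tray_medium below 0.02 m/s and horizontal distance between tray_medium and tray_large below 0.022 m and z of tray_medium in the frame of tray_large between 0.019 and 0.029 m and angle between the x axis of tray_medium and the x axis of tray_large, either way round below 0.3 rad and contact force between the fingers and tray_medium below 0.1 N and distance of each of tray_small, coin_roll_center from where it was at the start of the episode below 0.02 m))); the robot touches nothing.
It fails at once if the tray in use or its coin roll is moved by more than 20 mm (distance of coin_roll_center from where it was at the start of the episode above 0.02 m or ((horizontal distance between coin_roll_center and tray_large below 0.05 m and z of coin_roll_center in the frame of tray_large above 0.02 m) and distance of tray_large from where it was at the start of the episode above 0.02 m) or ((horizontal distance between coin_roll_center and tray_medium below 0.05 m and z of coin_roll_center in the frame of tray_medium above 0.02 m) and distance of tray_medium from where it was at the start of the episode above 0.02 m) or ((horizontal distance between coin_roll_center and tray_small below 0.05 m and z of coin_roll_center in the frame of tray_small above 0.02 m) and distance of tray_small from where it was at the start of the episode above 0.02 m)).
It fails at once if a tray is dropped (an unheld tray moves faster than 0.7 m/s, a fall of 25 mm) ((linear speed of tray_large above 0.7 m/s and contact force between the fingers and tray_large below 0.05 N) or (linear speed of tray_medium above 0.7 m/s and contact force between the fingers and tray_medium below 0.05 N) or (linear speed of tray_small above 0.7 m/s and contact force between the fingers and tray_small below 0.05 N)).
It fails at once if the dish or the stamp holder is moved by more than 20 mm (distance of any of dish, stamp_holder from where it was at the start of the episode above 0.02 m).
It also fails if it takes over 64 s, if anything falls off the work surface, if the arm or the gripper's body presses on something with over 40 N, if the wrist force passes 120 N, or if a joint passes its speed limit or range.

## Working session

There is one attempt and no reset: what is moved stays moved. The work goes in short steps, each a Python script; the robot and the scene stay as the last script left them, time stands still between calls to the robot, and variables do not carry over. Pictures are saved under pics/ and viewed, on a budget of 10 in all, crops included, one or two more only if the job needs it, and the job is handed in when it is done.

```bash
mkdir -p pics; cat > h.py <<'E'
import numpy as np, cv2
from station import r
def snap(n,f):
    s=r.snapshot(n); cv2.imwrite('pics/'+f,s['frame'][:,:,::-1]); np.savez('pics/'+f[:-4]+'.npz',**s); return s
def world(s,pts,z):
    K=np.array([[s['fx'],0,s['cx']],[0,s['fy'],s['cy']],[0,0,1.]])
    u=cv2.undistortPoints(np.array(pts,float).reshape(-1,1,2),K,np.array(s['dist_coeffs'],float)).reshape(-1,2)
    R=np.array(s['R']);c=-R.T@np.array(s['t']); d=np.c_[u,np.ones(len(u))]@R
    return c+d*((z-c[2])/d[:,2])[:,None]
def pix(s,P):
    K=np.array([[s['fx'],0,s['cx']],[0,s['fy'],s['cy']],[0,0,1.]])
    return cv2.projectPoints(np.array(P,float).reshape(-1,1,3),cv2.Rodrigues(np.array(s['R']))[0],np.array(s['t'],float),K,np.array(s['dist_coeffs'],float))[0].reshape(-1,2)
E
python3 - <<'E'
from h import *
for n in('top','scene'):
    s=snap(n,n+'1.png'); R=np.array(s['R']); print(n,-R.T@np.array(s['t']),R[2],s['fx'],s['dist_coeffs'])
print(r.sense())
E
```

```text
top [0.38485398 0.0902706  1.3459586 ] [ 0.11217408 -0.01265841 -0.99360794] 603.5375609363539 [0.03596518 0.         0.         0.         0.        ]
scene [1.20427196 0.08536219 0.71123562] [-0.70711363 -0.00213431 -0.70709671] 469.7154384538914 [-0.05452616  0.          0.          0.          0.        ]
{'clock': 0.1, 'joints': array([-7.99680136e+01,  5.25856140e+00,  7.05721734e+01,  7.83935902e-04,
        1.04264986e+02, -3.24894227e+00]), 'joint_vel': array([ 0.05117443, -0.15993404, -0.22756346, -0.03462869, -0.02435511,
        0.00718214]), 'joint_torque': array([ 3.20949162e-03, -4.47858059e+01, -4.07570171e+01,  7.01456540e-02,
        2.84677825e-02, -1.19901515e-04]), 'tcp_pos': array([ 0.13784397, -0.58401498,  0.40364978]), 'orientation': array([-1.79904476e+02, -6.18375990e-03,  1.32811160e+01]), 'contact_force': array([ 0.23835964, -0.65592421,  0.19479985]), 'torque': array([-0.00359985,  0.03135566,  0.0509419 ]), 'opening': 0.08773524172581781}
```

View pics/top1.png

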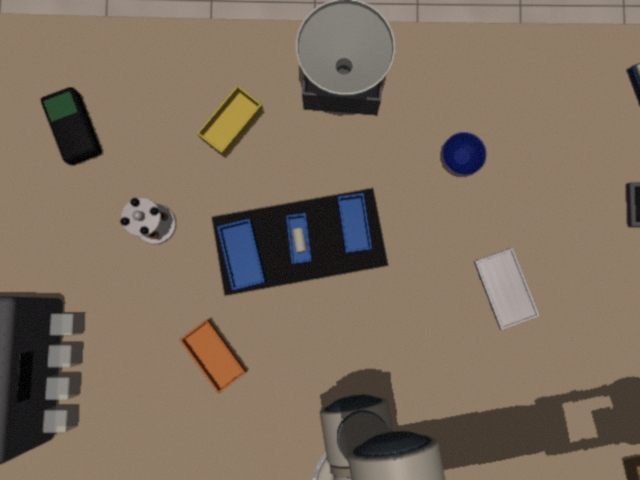

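View pics/scene1.png

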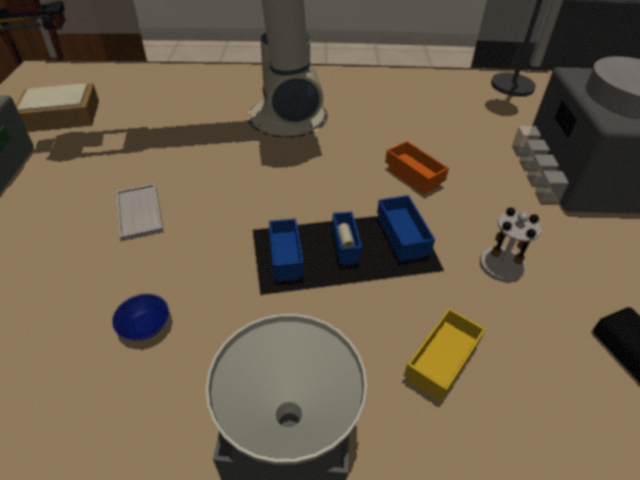

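The top view shows three blue trays on the mat: left (240,255), middle (298,239) with the paper roll, and right (354,222). The stand is the silver plate at (507,288). The orange (213,355) and yellow (230,121) trays are lookalikes in the wrong colour. I'll enlarge the trays and stand to confirm this and read corners.

```bash
python3 - <<'E'
import cv2
a=cv2.imread('pics/top1.png')
x=cv2.resize(a[185:300,208:393],None,fx=4,fy=4,interpolation=cv2.INTER_CUBIC)   # 740x460
cv2.imwrite('pics/c1.png',cv2.convertScaleAbs(x,alpha=1.5))
cv2.imwrite('pics/c2.png',cv2.resize(a[240:335,465:550],None,fx=6,fy=6,interpolation=cv2.INTER_CUBIC))
E
```

```text
(no output)
```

View pics/c1.png

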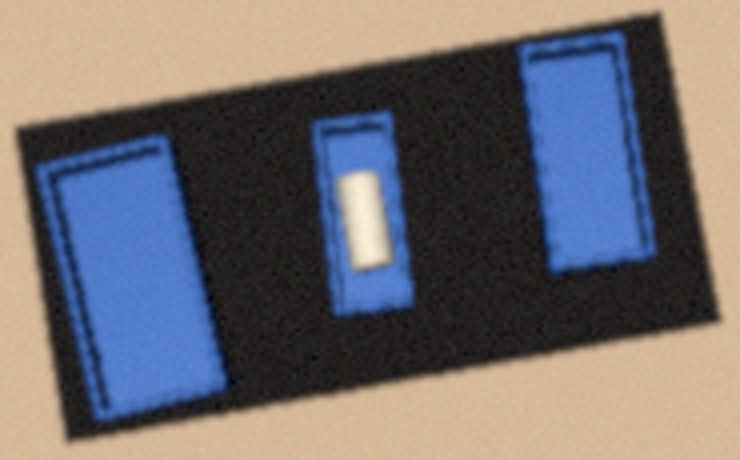

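View pics/c2.png

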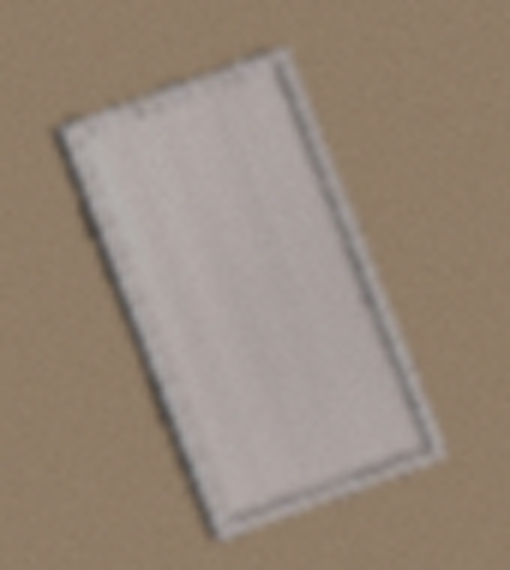

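The crops confirm it. The roll, at crop (364,220), lies in the narrowest tray, so that tray stays. The left tray is largest and empty, with corners near (38,163), (165,138), (228,388), (98,420). The right one is medium and empty, and the stand's corners are clear. Next I'll turn these into positions.

```bash
cat >> h.py <<'E'
def rect(P):  # TL,TR,BR,BL in a view with +x up
    P=np.array(P)[:,:2]; c=P.mean(0); d=P[0]+P[1]-P[2]-P[3]
    return c, np.degrees(np.arctan2(d[1],d[0])), np.round([np.linalg.norm(d)/2, np.linalg.norm(P[0]+P[3]-P[1]-P[2])/2],4)
E
python3 - <<'E'
from h import *
s=np.load('pics/top1.npz')
o=np.array([208,185]);f=lambda p:np.array(p)/4-.375+o
for n,p in dict(L=[(38,163),(165,138),(228,388),(98,420)],S=[(312,122),(389,112),(413,304),(335,315)],M=[(519,45),(625,30),(655,257),(550,272)]).items(): print(n,rect(world(s,f(p),.061)))
print('stand',rect(world(s,np.array([(62,127),(290,52),(440,455),(220,535)])/6-.417+[465,240],.014)))
print('mat',rect(world(s,f([(18,128),(658,13),(718,320),(68,438)]),.003)))
print('dish',world(s,[(463,154)],.03),'stamp',world(s,[(141,216)],.145),world(s,[(155,225)],.0),'funnel',world(s,[(345,47)],.165))
j=r.sense()
for yaw in(0,13,30,-90): print(yaw,r.inverse_kinematics([.45,.1,.35],[180,0,yaw]))
w=snap('wrist','w0.png');R=np.array(w['R']);print(-R.T@w['t'],R,w['fx'])
E
```

```text
L (array([0.49353743, 0.27089579]), np.float64(15.080227948892356), array([0.1398, 0.0696]))
S (array([0.52910633, 0.14913663]), np.float64(7.868186743579549), array([0.1045, 0.0418]))
M (array([0.56428778, 0.02888733]), np.float64(7.959989004072302), array([0.1241, 0.0574]))
stand (array([ 0.42853476, -0.30957112]), np.float64(19.715917560989283), array([0.1568, 0.0878]))
mat (array([0.5297217 , 0.14898905]), np.float64(10.991247785892183), array([0.1762, 0.3656]))
dish [[ 0.72511489 -0.21385465  0.03      ]] stamp [[0.55978445 0.45904449 0.145     ]] [[0.56101053 0.47173846 0.        ]] funnel [[0.90934016 0.05548046 0.165     ]]
0 [ 8.29903890e+00 -1.67067658e+01  9.65331770e+01 -2.54444375e-14
  1.00173589e+02  9.82990389e+01]
13 [ 8.29903890e+00 -1.67067658e+01  9.65331770e+01 -2.54444375e-14
  1.00173589e+02  8.52990389e+01]
30 [ 8.29903890e+00 -1.67067658e+01  9.65331770e+01 -2.54444375e-14
  1.00173589e+02  6.82990389e+01]
-90 None
[ 0.20465434 -0.56776234  0.38417117] [[ 0.23016533 -0.97314887 -0.00227973]
 [-0.94127295 -0.22321963  0.25333423]
 [-0.24704079 -0.05616291 -0.96737613]] 343.9193892606208
```

Sizes agree with the spec within 2 mm. I'll move above the large tray and take one close look.

```bash
python3 - <<'E'
from h import *
r.reach([.4935,.2709,.40],[180,0,15.1]); r.wait(.3)
s=snap('wrist','w1.png'); print(r.sense()['tcp_pos'],r.sense()['clock'])
a=15.1*np.pi/180;c,d=np.cos(a),np.sin(a)
print(pix(s,[[.4935+c*x-d*y,.2709+d*x+c*y,.061] for x,y in((.07,.035),(.07,-.035),(-.07,-.035),(-.07,.035))]))
E
```

```text
[0.49357236 0.27077363 0.39996996] 3.7333
[[278.78705049 145.66959646]
 [356.46939578 145.67601204]
 [352.49350833 289.98767637]
 [282.66938097 289.97074125]]
```

View pics/w1.png

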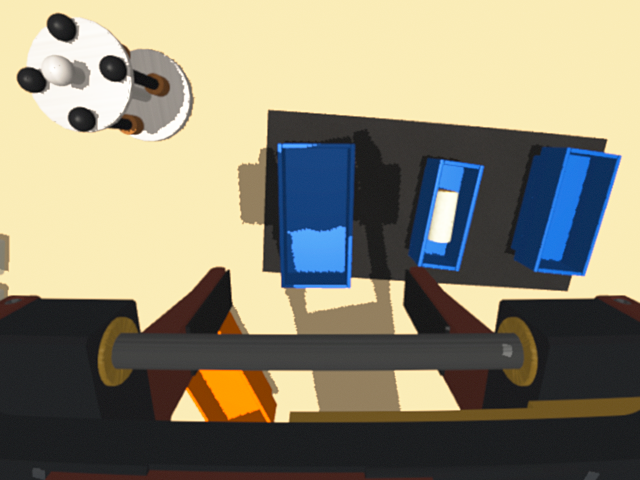

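The wrist view shows the large tray with rim corners at about (278,144), (354,144), (351,287), (283,287), within 2 px of the prediction. It also shows the medium tray's rim at (568,149), (620,156), (585,275), (533,271). I'll refine, grasp and lift.

```bash
python3 - <<'E'
from h import *
s=np.load('pics/w1.npz')
L=rect(world(s,[(278.3,144),(354,144),(351.5,287),(283,287)],.061)); print(L)
print('M',rect(world(s,[(568,149),(620,156),(585,275),(533,271)],.061)))
c=(L[0]+[.4935,.2709])/2
assert np.linalg.norm(L[0]-[.4935,.2709])<.005
r.servo_line([*c,.30],[180,0,15.0],speed=.2)
r.servo_line([*c,.211],speed=.1); print(r.sense()['contact_force'])
r.grab(20); print(r.sense()['opening'])
r.servo_line([*c,.36],speed=.12); r.wait(.2)
q=r.sense(); print(q['opening'],q['contact_force'],q['clock'],q['tcp_pos'])
snap('wrist','w2.png')
E
```

```text
(array([0.49554192, 0.27231337]), np.float64(15.514186506065784), array([0.1382, 0.0683]))
M (array([0.56539473, 0.03045117]), np.float64(8.796972472801745), array([0.1197, 0.0545]))
[-0.19821848 -0.30503591 -0.97577944]
0.06995929623976066
0.06990789014848617 [-0.23311405 -0.01208435 -0.41410239] 7.4417 [0.4944984  0.27158392 0.35927208]
```

```bash
python3 - <<'E'
from h import *
c=[.4285,-.3096]
r.reach([*c,.36],[180,0,19.7]); r.wait(.2)
print(r.sense()['tcp_pos'],r.sense()['opening'])
f0=r.sense()['contact_force']
r.servo_line([*c,.236],speed=.12)
for z in np.arange(.232,.2140,-.002):
    r.servo_line([*c,z],speed=.04); f=r.sense()['contact_force']-f0
    print(round(z,4),r.sense()['tcp_pos'][2].round(4),f.round(1))
    if f[2]>4: break
snap('wrist','w3.png'); print(r.sense()['clock'])
E
```

```text
[ 0.42889842 -0.30906095  0.3600052 ] 0.06964602876727796
0.232 0.2321 [-0.1  0.5 -0.3]
0.23 0.2299 [0.6 1.  0.9]
0.228 0.2278 [ 0.4 -0.   0.4]
0.226 0.2258 [0.2 0.2 1.4]
0.224 0.2238 [-0.5  1.  -0.4]
0.222 0.2218 [0.1 0.5 0. ]
0.22 0.2198 [ 0.6  0.1 -0.2]
0.218 0.2178 [0.9 0.4 0.4]
0.216 0.2165 [0.7 1.4 2.6]
0.214 0.2165 [-4.4  3.8 13.8]
13.525
```

View pics/w3.png

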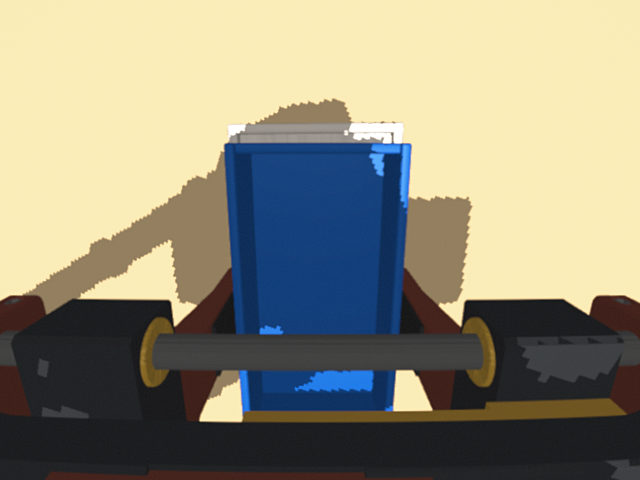

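The tray bottomed at 0.2165, the height expected on the plate (the rim would have stopped it at 0.222). The picture shows it centred, with the stand's far rim at (228–403,132) just beyond it. I'll release, retreat and look.

```bash
python3 - <<'E'
from h import *
c=[.4285,-.3096]
r.servo_line([*c,.2162],speed=.04)
r.let_go(); r.wait(.3)
r.servo_line([*c,.30],speed=.1); r.servo_line([*c,.40],speed=.2); r.wait(.3)
s=snap('wrist','w4.png'); print(r.sense()['clock'],r.sense()['opening'])
E
```

```text
16.5667 0.08784390955728898
```

View pics/w4.png

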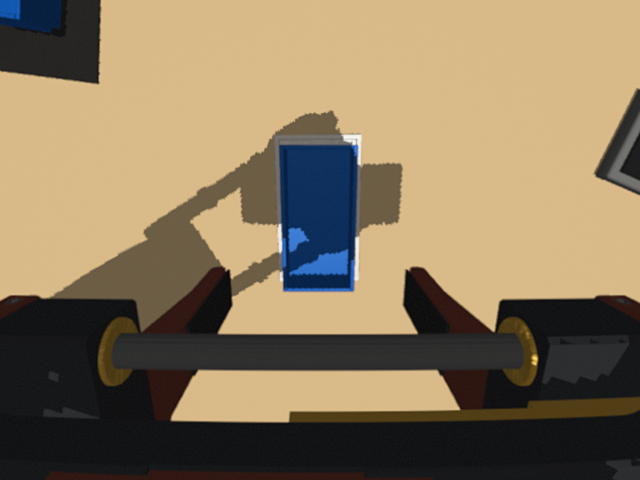

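It stands squarely in the rim, with rim corners at about (280,144), (358,144), (354,291), (283,291). Now I'll look at the medium tray from above, keeping measurements relative to the TCP so camera bias cancels.

```bash
python3 - <<'E'
from h import *
s=np.load('pics/w4.npz')
print('L placed',rect(world(s,[(280,144),(358,144),(354,291),(283,291)],.066)))
r.reach([.5645,.0292,.40],[180,0,8.2]); r.wait(.3)
s=snap('wrist','w5.png'); print(r.sense()['tcp_pos'],r.sense()['clock'])
cv2.imwrite('pics/w5c.png',cv2.resize(s['frame'][110:310,210:430,::-1],None,fx=3,fy=3,interpolation=cv2.INTER_CUBIC)[:600])
E
```

```text
L placed (array([ 0.42962062, -0.30937279]), np.float64(19.596997636383044), array([0.1398, 0.0693]))
[0.56448375 0.02859872 0.40004771] 18.2833
```

View pics/w5c.png

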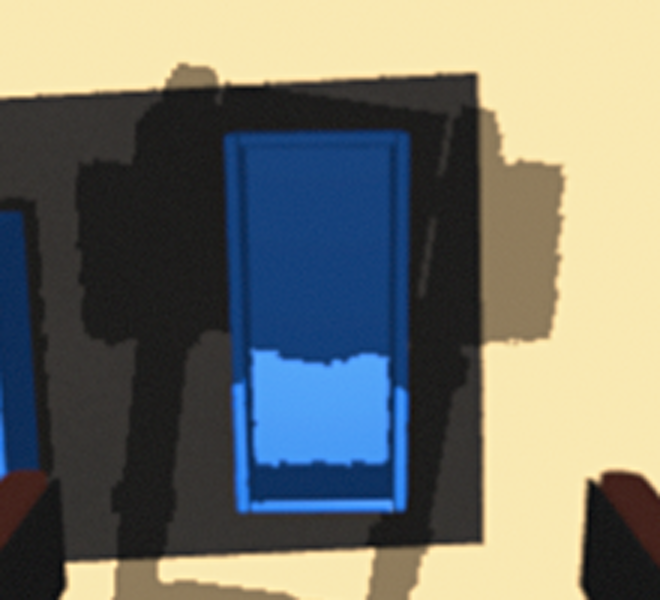

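The crop shows the medium tray's rim corners at crop (224,132), (411,131), (406,512), (238,513). I'll grip it high, with tips 38 mm above its underside, so the fingers clear the large tray's rim when nested.

```bash
python3 - <<'E'
from h import *
s=np.load('pics/w5.npz')
M=rect(world(s,np.array([(224,132),(411,131),(406,512),(238,513)])/3-.333+[210,110],.061)); print(M)
a=np.radians(M[1]); c=M[0]-.001*np.array([np.cos(a),np.sin(a)])
assert np.linalg.norm(c-[.5645,.0292])<.006 and abs(M[1]-8.2)<2.5
r.servo_line([*c,.30],[180,0,M[1]],speed=.2)
r.servo_line([*c,.223],speed=.1); r.grab(20); print(r.sense()['opening'])
r.servo_line([*c,.40],speed=.15); print(r.sense()['opening'])
c=[.4285,-.3096]
r.reach([*c,.40],[180,0,19.7]); r.wait(.3); r.servo_line([*c,.32],speed=.12); r.wait(.2)
snap('wrist','w6.png'); snap('scene','scene2.png'); q=r.sense(); print(q['tcp_pos'],q['opening'],q['clock'])
E
```

```text
(array([0.56578694, 0.03007989]), np.float64(8.779634393962962), array([0.1229, 0.0561]))
0.05587332077309755
0.05606633030047885
[ 0.42858426 -0.30966607  0.32068745] 0.05601482040773522 24.5667
```

View pics/w6.png

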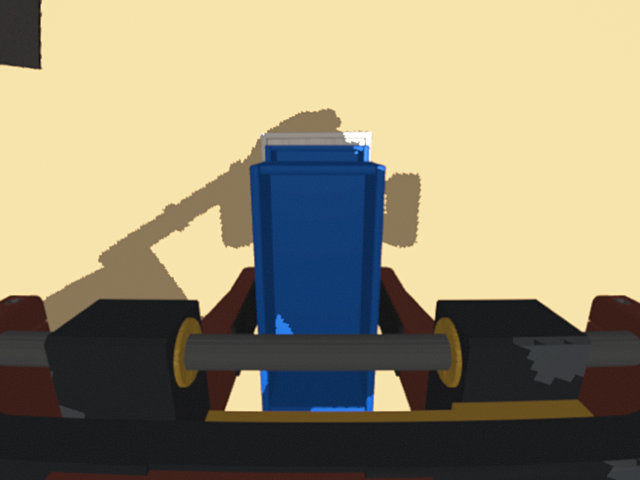

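The medium tray's far rim (252–385, row 167) is centred on the large tray's far rim (266–369, row 150). I'll lower it while watching the force.

```bash
python3 - <<'E'
from h import *
c=[.4285,-.3096]; r.wait(.2)
f0=r.sense()['contact_force']
r.servo_line([*c,.294],speed=.08)
for z in np.arange(.292,.2490,-.002):
    r.servo_line([*c,z],speed=.03); q=r.sense(); f=q['contact_force']-f0
    if z<.258 or abs(f).max()>2.5: print(round(z,4),q['tcp_pos'].round(4),f.round(1))
    if f[2]>6: break
print(q['clock'],q['opening'])
E
```

```text
0.258 [ 0.4285 -0.3096  0.2578] [-0.2  1.5  0.3]
0.256 [ 0.4285 -0.3096  0.2558] [ 0.2 -0.   0.4]
0.254 [ 0.4285 -0.3096  0.2538] [-0.4  0.2  0.5]
0.252 [ 0.4286 -0.3096  0.2521] [0.7 0.7 0.7]
0.25 [ 0.4285 -0.3096  0.2521] [-3.7  2.6 10.5]
30.7417 0.055905244700906485
```

It bottomed at 0.252, exactly the nested height. I'll release, retreat and check.

```bash
python3 - <<'E'
from h import *
c=[.4285,-.3096]
r.servo_line([*c,.2521],speed=.04); r.let_go(); r.wait(.4)
r.servo_line([*c,.32],speed=.1); r.servo_line([*c,.42],speed=.2); r.wait(.3)
s=snap('wrist','w7.png')
r.reach([.138,-.584,.405],[180,0,13.3]); r.wait(.2)
t=snap('top','top2.png'); print(r.sense()['clock'],r.sense()['opening'],r.sense()['contact_force'])
a=s['frame'][90:320,180:460,::-1]; b=t['frame'][100:340,200:560,::-1]
A=cv2.resize(a,(400,329)); B=cv2.resize(b,(400,267)); cv2.imwrite('pics/fin.png',np.hstack([np.vstack([A,np.zeros((1,400,3),np.uint8)]),np.vstack([B,np.zeros((63,400,3),np.uint8)])]))
o=cv2.imread('pics/top1.png')
d=lambda im:im[205:270,275:325].astype(int)
print('roll region diff',abs(d(o)-d(t['frame'][:,:,::-1])).mean())
E
```

```text
35.625 0.08775743025397352 [0.3550407  0.70229419 0.68635801]
roll region diff 3.8686153846153846
```

View pics/fin.png

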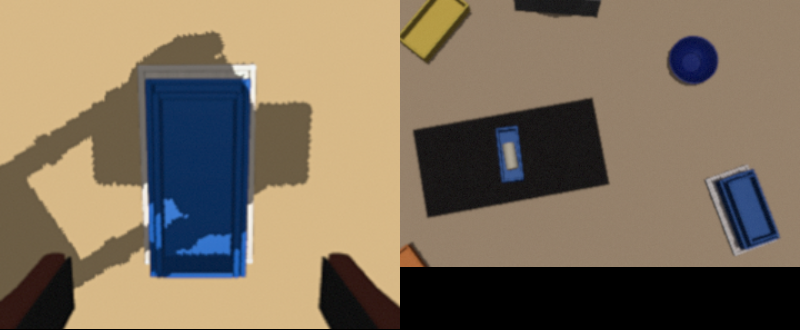

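The left half shows the nested trays square inside the stand's rim (145–250, 65–275). The right half shows the roll's tray at (510,155) and the dish at (693,60), both apparently unmoved, and the fingers are clear. I'll hand it in.

```bash
python3 -c "
from station import r
r.hand_in()"
```

```text
the job is handed in; nothing more can be done
```

The job is handed in. The coin roll was in the smallest tray, so I left that one alone, set the large tray inside the stand's rim, and nested the medium tray in it.

**Checks that passed:**
- **Heights:** The large tray touched down at a TCP height of 0.2165 m, against 0.216 m expected. The medium tray touched down at 0.2521 m, against 0.252 m expected for fully nested.
- **Forces:** Forces while setting the trays down peaked at about 14 N. Both trays were resting before I opened the gripper.
- **Final pictures:** They show both trays square in the rim and the gripper clear. The roll's tray and the dish look unmoved.
- **Time:** The clock was at about 36 s of the 64 s allowed when I took the last reading.

**Less certain:**
- I did not re-measure the stamp holder at the end; it was outside the last crop, and the planned path stayed clear of it.
- The wrist and top cameras disagreed by about 1–2 mm, well within the fit.
- I viewed 10 pictures, which is the full budget.

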